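Share craft beads into a kit tray with a shaker

ROBOT

A 7-joint arm with a two-finger parallel gripper is mounted at the origin on the work surface. World frame = base frame: x ahead of the robot, y to its left, z up, the work surface at z = 0. Lengths are in m, angles in rad, forces in N, time in s.
With the tool pointing down it reaches from about 0.425 to 0.925 m from the base axis. Payload 6.8 kg.
Tool frame: the origin (TCP) lies midway between the tips of the shut fingers; the grasp point (between the pads) lies 19 mm behind it; z points along the fingers, y is the line along which they close (so a half turn about z gives the same grasp; the last joint's range is limited). The gripper opens to 85 mm and grips with 20 to 120 N. Pads are 22 mm wide; open, the fingers measure 114 mm over their backs; the gripper's body (76 mm by 85 mm) begins 54 mm behind the grasp point. The pads swing forward as they close: fully open they stand 13 mm farther back than shut.
Start: joints at [-1.251, 0.477, 0.022, 1.555, -0.011, 1.109, -0.083], TCP at [0.28, 0.614, 0.231] pointing down, gripper open.
Joint ranges: [-2.96, 2.96], [-0.34, 2.1], [-1.41, 1.46], [0.24, 2.44], [-1.37, 4.51], [0.17, 1.92], [-2.96, 2.96]. Speed limits (rad/s): [2.39, 2.39, 3.14, 3.14, 3.14, 3.14, 3.14].

INTERFACE

Orientations are given as a rotation vector (axis times angle).
In Python, from workcell import robot gives the robot as it stands.
- The arm moves only by the tool apply_moves, never from a script. Its argument "series" is a list of rows, each a list of 5 numbers: the gripper's target within -1 to 1 (fully open at 1, half-way at 0, shut at -1), then the shift along the tool's x, y, z in m, then the turn about the tool's z in rad. In form: [[jaw, x, y, z, spin], ...]. A call has 1 to 12 rows; each row shifts and turns the commanded pose from where the row before left it, along the tool's axes as they then stand; what a row does not reach is not made up. A row lasts 1/12 s, in which the tool goes at most 41.7 mm and 7.16 degrees, less where a joint would pass 70% of its speed; a pose out of reach is approached as far as the arm can. A call is refused whole if a number of a shift passes 0.0417 or a number of a turn 0.125, either way. A call with a gripper value outside its range is refused whole. The fingers move at their own pace and stop on an object; the grip force is fixed at half the most. Time passes only in rows, so rows that do not move let the fingers close. It gives the time, the measured TCP pose, the force, the opening and the grip force at its end, in the units of the state.
- robot.get_state(): the state, without advancing time (a new reading comes with each control period).
- robot.grab_frame(name): name is "scene" or "side" or "wrist"; returns (picture, depth): 400x640x3 uint8, red, green, blue; 400x640 float32, m along the optical axis (not along the pixel's ray), 0 where there is no reading.
- robot.camera_info(name): a dict with "vertical_fov" (degrees; the focal length in pixels is half the picture's height over the tangent of half this angle, whatever the lens; pixels are square), "cx", "cy" (the principal point, pixels), "R" (3x3) and "t" (3): a world point X has camera coordinates R X + t. Camera axes: x right, y down, z forward; pixel columns grow to the right and rows downward; lengths in m; the calibration is good to about 2 mm. A picture is of the moment at which its call begins: read the wrist's pose just before it. camera_info takes no time and is no camera call; for the wrist camera it gives the pose at the moment of the call.
- robot.job_done(): hands the job in; it is judged then, once.
The state is a dict: "clock": time; "joint_pos": joint angles; "dq": joint speeds; "joint_efforts": joint torques, N m; "tcp_pos": TCP position; "eef_rot": TCP orientation; "ft_force": force on the tool from outside, world axes, zero at the start; "torque": the same for the moment, N m; "finger_gap": finger opening in m; "gripper_force": force on a finger pad.
Only numpy, scipy, OpenCV 4.12 (cv2) and the standard library are available. Lean on these libraries where they do the work, as an engineer would, in place of code of your own. Each camera call takes 0.05 s, during which the arm holds its last target. There are 200 camera calls.

TASK

Pick the bead shaker up by its fin and shake all eight wooden beads out of it, straight into the three-compartment cardboard tray, spreading them evenly so that every compartment gets at least two. Then stand the empty shaker upright again in the middle of its cork mat and let go, leaving the jar, the tape dispenser and the scissors where they are.

Things in the scene. Friction and masses are not known exactly. Their poses are not given: they have to be found in the camera images.
- shaker: loose white plastic shaker, 0.2 kg: flat box with clear cover, 140 long (x -68 to +73), 62 wide, 42 high, inside 54 wide, 34 high. One opening, the mouth, in its -x end (towards the robot at the start). On the cover an upright grip fin 66 long (x), 14 thick (y), z 42 to 88. Origin: middle of the underside, z up; stands on the mat at z = 5
- mouth (a point): middle of the lower edge (the pouring lip) of the shaker's mouth, shaker frame (-68, 0, 4), axes as the shaker. The mouth is the whole end of the box, 54 wide, 34 high. Beads lie flat on the floor inside (two abreast, four deep) and stay by friction while the shaker is level; tilted mouth down 20 to 30 degrees, they slide out bit by bit as it is shaken; steeper, all at once
- grip (a point): middle of the fin, shaker frame (5, 0, 68), axes as the shaker: grip here across the 14 mm thickness
- tray: open cardboard tray, fixed, 130 (x) by 310 (y) by 40 high, walls 5 thick, two cross walls of the same height make three equal compartments side by side along y, each about 120 (x) by 97 (y) inside, centred at y = -102, 0 and +102; origin: centre of the underside, z up
- mat: round cork mat, fixed, 180 in diameter, 5 thick; origin: centre of the underside
- bead0: plain wooden bead, a chunky disc with bevelled rims, 24 in diameter, 18 high, 10 g, in the shaker at the start; origin at its centre
- bead1: plain wooden bead, a chunky disc with bevelled rims, 24 in diameter, 18 high, 10 g, in the shaker at the start; origin at its centre
- bead2: plain wooden bead, a chunky disc with bevelled rims, 24 in diameter, 18 high, 10 g, in the shaker at the start; origin at its centre
- bead3: plain wooden bead, a chunky disc with bevelled rims, 24 in diameter, 18 high, 10 g, in the shaker at the start; origin at its centre
- bead4: plain wooden bead, a chunky disc with bevelled rims, 24 in diameter, 18 high, 10 g, in the shaker at the start; origin at its centre
- bead5: plain wooden bead, a chunky disc with bevelled rims, 24 in diameter, 18 high, 10 g, in the shaker at the start; origin at its centre
- bead6: plain wooden bead, a chunky disc with bevelled rims, 24 in diameter, 18 high, 10 g, in the shaker at the start; origin at its centre
- bead7: plain wooden bead, a chunky disc with bevelled rims, 24 in diameter, 18 high, 10 g, in the shaker at the start; origin at its centre
- jar: bystander: closed glass jar with white lid, 70 in diameter, 85 high; origin: centre of the underside
- tape: bystander: grey desk tape dispenser, 55 by 130, 68 high; origin: centre of the underside
- scissors: bystander: scissors lying flat, 160 long, 10 high; origin: at the pivot, on the underside
There are look-alikes about, which are no part of the job. Leave any orange or turquoise look-alike of the shaker alone.

How it is judged:
On the way, in this order (a step that is already met when the one before it is completed fails the run):
1. the shaker is picked up off its mat by its fin (contact force between the fingers and shaker above 1 N and height (world z) of shaker above 0.03 m and horizontal distance between shaker and mat below 0.3 m), for 0.2 s.
2. all eight beads lie in the tray while the shaker is still held in the gripper (x of bead0 in the frame of tray between -0.066 and 0.066 m and y of bead0 in the frame of tray between -0.156 and 0.156 m and z of bead0 in the frame of tray between 0 and 0.04 m and x of bead1 in the frame of tray between -0.066 and 0.066 m and y of bead1 in the frame of tray between -0.156 and 0.156 m and z of bead1 in the frame of tray between 0 and 0.04 m and x of bead2 in the frame of tray between -0.066 and 0.066 m and y of bead2 in the frame of tray between -0.156 and 0.156 m and z of bead2 in the frame of tray between 0 and 0.04 m and x of bead3 in the frame of tray between -0.066 and 0.066 m and y of bead3 in the frame of tray between -0.156 and 0.156 m and z of bead3 in the frame of tray between 0 and 0.04 m and x of bead4 in the frame of tray between -0.066 and 0.066 m and y of bead4 in the frame of tray between -0.156 and 0.156 m and z of bead4 in the frame of tray between 0 and 0.04 m and x of bead5 in the frame of tray between -0.066 and 0.066 m and y of bead5 in the frame of tray between -0.156 and 0.156 m and z of bead5 in the frame of tray between 0 and 0.04 m and x of bead6 in the frame of tray between -0.066 and 0.066 m and y of bead6 in the frame of tray between -0.156 and 0.156 m and z of bead6 in the frame of tray between 0 and 0.04 m and x of bead7 in the frame of tray between -0.066 and 0.066 m and y of bead7 in the frame of tray between -0.156 and 0.156 m and z of bead7 in the frame of tray between 0 and 0.04 m and contact force between the fingers and shaker above 1 N), for 0.2 s.
At the end, for the whole second after the job is handed in: all eight beads lie at rest in the tray, at least two in each of its three compartments; the shaker stands upright (within about 6 degrees) at rest on the cork mat, its middle within 45 mm of the mat's centre (x of bead0 in the frame of tray between -0.066 and 0.066 m and y of bead0 in the frame of tray between -0.156 and 0.156 m and z of bead0 in the frame of tray between 0 and 0.04 m and x of bead1 in the frame of tray between -0.066 and 0.066 m and y of bead1 in the frame of tray between -0.156 and 0.156 m and z of bead1 in the frame of tray between 0 and 0.04 m and x of bead2 in the frame of tray between -0.066 and 0.066 m and y of bead2 in the frame of tray between -0.156 and 0.156 m and z of bead2 in the frame of tray between 0 and 0.04 m and x of bead3 in the frame of tray between -0.066 and 0.066 m and y of bead3 in the frame of tray between -0.156 and 0.156 m and z of bead3 in the frame of tray between 0 and 0.04 m and x of bead4 in the frame of tray between -0.066 and 0.066 m and y of bead4 in the frame of tray between -0.156 and 0.156 m and z of bead4 in the frame of tray between 0 and 0.04 m and x of bead5 in the frame of tray between -0.066 and 0.066 m and y of bead5 in the frame of tray between -0.156 and 0.156 m and z of bead5 in the frame of tray between 0 and 0.04 m and x of bead6 in the frame of tray between -0.066 and 0.066 m and y of bead6 in the frame of tray between -0.156 and 0.156 m and z of bead6 in the frame of tray between 0 and 0.04 m and x of bead7 in the frame of tray between -0.066 and 0.066 m and y of bead7 in the frame of tray between -0.156 and 0.156 m and z of bead7 in the frame of tray between 0 and 0.04 m and ((y of bead0 in the frame of tray above 0.0517 m and (y of bead1 in the frame of tray above 0.0517 m or y of bead2 in the frame of tray above 0.0517 m or y of bead3 in the frame of tray above 0.0517 m or y of bead4 in the frame of tray above 0.0517 m or y of bead5 in the frame of tray above 0.0517 m or y of bead6 in the frame of tray above 0.0517 m or y of bead7 in the frame of tray above 0.0517 m)) or (y of bead1 in the frame of tray above 0.0517 m and (y of bead2 in the frame of tray above 0.0517 m or y of bead3 in the frame of tray above 0.0517 m or y of bead4 in the frame of tray above 0.0517 m or y of bead5 in the frame of tray above 0.0517 m or y of bead6 in the frame of tray above 0.0517 m or y of bead7 in the frame of tray above 0.0517 m)) or (y of bead2 in the frame of tray above 0.0517 m and (y of bead3 in the frame of tray above 0.0517 m or y of bead4 in the frame of tray above 0.0517 m or y of bead5 in the frame of tray above 0.0517 m or y of bead6 in the frame of tray above 0.0517 m or y of bead7 in the frame of tray above 0.0517 m)) or (y of bead3 in the frame of tray above 0.0517 m and (y of bead4 in the frame of tray above 0.0517 m or y of bead5 in the frame of tray above 0.0517 m or y of bead6 in the frame of tray above 0.0517 m or y of bead7 in the frame of tray above 0.0517 m)) or (y of bead4 in the frame of tray above 0.0517 m and (y of bead5 in the frame of tray above 0.0517 m or y of bead6 in the frame of tray above 0.0517 m or y of bead7 in the frame of tray above 0.0517 m)) or (y of bead5 in the frame of tray above 0.0517 m and (y of bead6 in the frame of tray above 0.0517 m or y of bead7 in the frame of tray above 0.0517 m)) or (y of bead6 in the frame of tray above 0.0517 m and y of bead7 in the frame of tray above 0.0517 m)) and ((y of bead0 in the frame of tray between -0.0517 and 0.0517 m and (y of bead1 in the frame of tray between -0.0517 and 0.0517 m or y of bead2 in the frame of tray between -0.0517 and 0.0517 m or y of bead3 in the frame of tray between -0.0517 and 0.0517 m or y of bead4 in the frame of tray between -0.0517 and 0.0517 m or y of bead5 in the frame of tray between -0.0517 and 0.0517 m or y of bead6 in the frame of tray between -0.0517 and 0.0517 m or y of bead7 in the frame of tray between -0.0517 and 0.0517 m)) or (y of bead1 in the frame of tray between -0.0517 and 0.0517 m and (y of bead2 in the frame of tray between -0.0517 and 0.0517 m or y of bead3 in the frame of tray between -0.0517 and 0.0517 m or y of bead4 in the frame of tray between -0.0517 and 0.0517 m or y of bead5 in the frame of tray between -0.0517 and 0.0517 m or y of bead6 in the frame of tray between -0.0517 and 0.0517 m or y of bead7 in the frame of tray between -0.0517 and 0.0517 m)) or (y of bead2 in the frame of tray between -0.0517 and 0.0517 m and (y of bead3 in the frame of tray between -0.0517 and 0.0517 m or y of bead4 in the frame of tray between -0.0517 and 0.0517 m or y of bead5 in the frame of tray between -0.0517 and 0.0517 m or y of bead6 in the frame of tray between -0.0517 and 0.0517 m or y of bead7 in the frame of tray between -0.0517 and 0.0517 m)) or (y of bead3 in the frame of tray between -0.0517 and 0.0517 m and (y of bead4 in the frame of tray between -0.0517 and 0.0517 m or y of bead5 in the frame of tray between -0.0517 and 0.0517 m or y of bead6 in the frame of tray between -0.0517 and 0.0517 m or y of bead7 in the frame of tray between -0.0517 and 0.0517 m)) or (y of bead4 in the frame of tray between -0.0517 and 0.0517 m and (y of bead5 in the frame of tray between -0.0517 and 0.0517 m or y of bead6 in the frame of tray between -0.0517 and 0.0517 m or y of bead7 in the frame of tray between -0.0517 and 0.0517 m)) or (y of bead5 in the frame of tray between -0.0517 and 0.0517 m and (y of bead6 in the frame of tray between -0.0517 and 0.0517 m or y of bead7 in the frame of tray between -0.0517 and 0.0517 m)) or (y of bead6 in the frame of tray between -0.0517 and 0.0517 m and y of bead7 in the frame of tray between -0.0517 and 0.0517 m)) and ((y of bead0 in the frame of tray below -0.0517 m and (y of bead1 in the frame of tray below -0.0517 m or y of bead2 in the frame of tray below -0.0517 m or y of bead3 in the frame of tray below -0.0517 m or y of bead4 in the frame of tray below -0.0517 m or y of bead5 in the frame of tray below -0.0517 m or y of bead6 in the frame of tray below -0.0517 m or y of bead7 in the frame of tray below -0.0517 m)) or (y of bead1 in the frame of tray below -0.0517 m and (y of bead2 in the frame of tray below -0.0517 m or y of bead3 in the frame of tray below -0.0517 m or y of bead4 in the frame of tray below -0.0517 m or y of bead5 in the frame of tray below -0.0517 m or y of bead6 in the frame of tray below -0.0517 m or y of bead7 in the frame of tray below -0.0517 m)) or (y of bead2 in the frame of tray below -0.0517 m and (y of bead3 in the frame of tray below -0.0517 m or y of bead4 in the frame of tray below -0.0517 m or y of bead5 in the frame of tray below -0.0517 m or y of bead6 in the frame of tray below -0.0517 m or y of bead7 in the frame of tray below -0.0517 m)) or (y of bead3 in the frame of tray below -0.0517 m and (y of bead4 in the frame of tray below -0.0517 m or y of bead5 in the frame of tray below -0.0517 m or y of bead6 in the frame of tray below -0.0517 m or y of bead7 in the frame of tray below -0.0517 m)) or (y of bead4 in the frame of tray below -0.0517 m and (y of bead5 in the frame of tray below -0.0517 m or y of bead6 in the frame of tray below -0.0517 m or y of bead7 in the frame of tray below -0.0517 m)) or (y of bead5 in the frame of tray below -0.0517 m and (y of bead6 in the frame of tray below -0.0517 m or y of bead7 in the frame of tray below -0.0517 m)) or (y of bead6 in the frame of tray below -0.0517 m and y of bead7 in the frame of tray below -0.0517 m)) and horizontal distance between shaker and mat below 0.045 m and angle between shaker's own z axis and vertical below 0.1 rad and height (world z) of shaker below 0.012 m and linear speed of shaker below 0.02 m/s and linear speed of each of bead0, bead1, bead2, bead3, bead4, bead5, bead6, bead7 below 0.03 m/s); the robot touches nothing.
It fails at once if the jar is moved more than 30 mm (distance of jar from where it was at the start of the episode above 0.03 m).
It fails at once if the tape dispenser is moved more than 30 mm (distance of tape from where it was at the start of the episode above 0.03 m).
It fails at once if the scissors is moved more than 30 mm (distance of scissors from where it was at the start of the episode above 0.03 m).
It also fails if it takes over 64 s, if anything falls off the work surface, if the arm or the gripper's body presses on something with over 40 N, if the wrist force passes 120 N, or if a joint passes its speed limit or range.

## Working session

There is one attempt and no reset: what is moved stays moved. The work goes in short steps, Python scripts to look and compute and a tool call to move; the robot and the scene stay as the last step left them, time stands still between calls to the robot, and variables do not carry over. Pictures are saved under pics/ and viewed, at most 10 in all, crops included, and the job is handed in when it is done.

Besides the shell and the picture viewer there is one more tool, called after "Emit:" by a JSON object that holds its "method" and its "body". apply_moves: Moves the arm, as the interface text tells. Its arguments: {"type":"object","properties":{"series":{"type":"array","items":{"type":"array","items":{"type":"number"}}}},"required":["series"]}

```bash
mkdir -p pics; cat > h.py <<'E'
import numpy as np, cv2
from workcell import robot
def cam(n):
    c=robot.camera_info(n); im,d=robot.grab_frame(n)
    f=200/np.tan(np.radians(c['vertical_fov'])/2)
    return im,d,f,c['cx'],c['cy'],np.array(c['R']),np.array(c['t'])
def save(im,name): cv2.imwrite('pics/'+name,cv2.cvtColor(im,cv2.COLOR_RGB2BGR))
def cloud(d,f,cx,cy,R,t):
    v,u=np.mgrid[:d.shape[0],:d.shape[1]]
    P=np.stack([(u-cx)/f*d,(v-cy)/f*d,d],-1)
    X=(P-t)@R; X[d<=0]=np.nan
    return X
def px(X,f,cx,cy,R,t):
    p=R@np.array(X)+t; return f*p[0]/p[2]+cx, f*p[1]/p[2]+cy
E
python3 - <<'E'
from h import *
s=robot.get_state(); print(s)
for n in ('scene','side'):
    a=cam(n); save(a[0],n+'0.png'); print(n,a[2:], -a[5].T@a[6])
    np.savez('pics/'+n+'0.npz',im=a[0],X=cloud(*a[1:]))
E
```

```text
{'clock': 0.0, 'joint_pos': array([-1.25109738,  0.47781159,  0.02235849,  1.55644577, -0.01149511,
        1.10927179, -0.08309599]), 'dq': array([ 4.23437544e-04, -4.67486970e-05,  2.17905812e-03,  9.75129844e-04,
        1.15937004e-03, -7.93371516e-04,  1.30167430e-03]), 'joint_efforts': array([-7.40131109e-04, -5.96460736e+01,  1.60785835e+00, -2.81197089e+01,
        1.25775495e-02,  9.49254289e-03,  1.28239324e-05]), 'tcp_pos': array([0.27982042, 0.61363014, 0.23032076]), 'eef_rot': array([-6.66804478e-01, -3.06976724e+00,  2.81506533e-03]), 'ft_force': array([-0.29641378,  0.36510943,  0.47508451]), 'torque': array([ 0.02116093, -0.04889317,  0.05521659]), 'gripper_force': 0.0, 'finger_gap': 0.08565550250997626}
scene (np.float64(454.82394262554755), 319.591032117185, 200.84853932492808, array([[-0.11602522,  0.99308924,  0.01766124],
       [ 0.62388265,  0.08670268, -0.77669369],
       [-0.77285742, -0.07909751, -0.62963084]]), array([ 0.14387166, -0.27660465,  1.40672251])) [ 1.27645751 -0.00762678  0.66833783]
side (np.float64(402.39734545146246), 325.40199923824616, 200.11564940601582, array([[ 0.97009191, -0.24155161, -0.02396874],
       [-0.14750169, -0.50818178, -0.84852491],
       [ 0.19278208,  0.82668258, -0.52861231]]), array([-0.55923917,  0.08657765,  0.98030543])) [ 0.36629843 -0.90148936  0.57826056]
```

View pics/scene0.png

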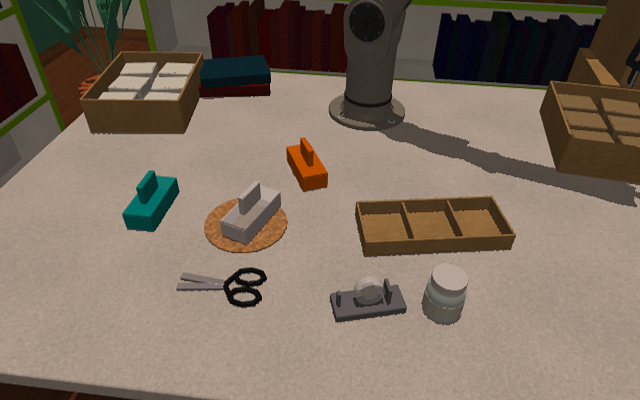

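View pics/side0.png

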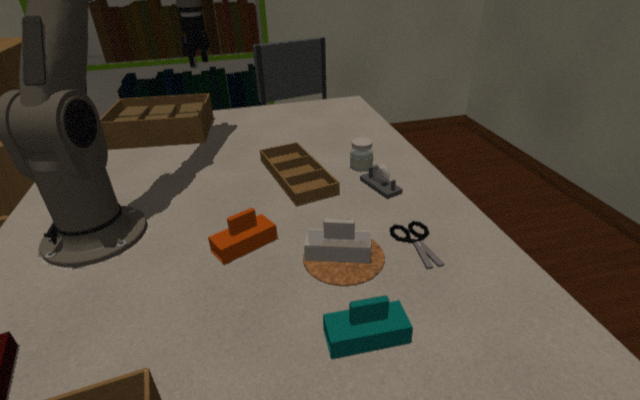

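The scene view shows the white shaker on the mat at about (250,213), the tray at (435,225), orange at (307,163), turquoise at (151,200), scissors at (225,287), tape at (368,300) and the jar at (446,293). The side view shows the same: shaker at (338,245), tray at (298,172).

```bash
python3 - <<'E'
from h import *
for n in ('scene','side'):
    z=np.load('pics/%s0.npz'%n); im=z['im'].astype(int); X=z['X']
    hsv=cv2.cvtColor(z['im'],cv2.COLOR_RGB2HSV)
    boxes={'scene':dict(sh=(200,160,295,255),tray=(340,185,525,265)),'side':dict(sh=(295,210,390,290),tray=(250,135,345,210))}[n]
    def sub(k):
        a,b,c,d=boxes[k]; m=np.zeros(X.shape[:2],bool); m[b:d,a:c]=1; return m&np.isfinite(X[...,2])
    m=sub('sh'); white=m&(hsv[...,1]<60)
    fin=white&(X[...,2]>.056+.0)&(X[...,2]<.1)
    p=X[fin]; print(n,'fin',len(p),p.mean(0).round(4),np.percentile(p[:,2],[2,50,98]).round(4), cv2.minAreaRect((p[:,:2]*1000).astype(np.float32)))
    top=white&(X[...,2]>.086); p=X[top]
    print(' fintop',len(p),p.mean(0).round(4), cv2.minAreaRect((p[:,:2]*1000).astype(np.float32)))
    b=white&(X[...,2]>.02)&(X[...,2]<.056);p=X[b];print(' box',cv2.minAreaRect((p[:,:2]*1000).astype(np.float32)),p[:,2].max())
    mat=m&(hsv[...,0]<20)&(hsv[...,1]>110)&(X[...,2]<.02); p=X[mat]
    c,r=cv2.minEnclosingCircle((p[:,:2]*1000).astype(np.float32)); print(' mat',c,r,np.median(p[:,2]))
    t=sub('tray')&(X[...,2]>.034)&(X[...,2]<.05)&(hsv[...,1]>70); p=X[t]
    print(' tray',len(p),cv2.minAreaRect((p[:,:2]*1000).astype(np.float32)),np.median(p[:,2]))
    # obstacles
    o=np.isfinite(X[...,2])&(X[...,2]>.02)&(X[...,0]>.35)&(X[...,0]<1.1)&(abs(X[...,1])<.6)
    k,l,st,ce=cv2.connectedComponentsWithStats(o.astype(np.uint8))
    for i in range(1,k):
        if st[i,4]>60:
            p=X[l==i]; print('  obj',st[i,:4],p.min(0).round(3),p.max(0).round(3))
E
```

```text
scene fin 457 [ 0.5593 -0.2285  0.0801] [0.0568 0.0823 0.0956] ((553.576171875, -229.3345489501953), (15.943765640258789, 68.00135803222656), 70.43402099609375)
 fintop 193 [ 0.5559 -0.2292  0.0927] ((552.6505126953125, -229.4207000732422), (14.847305297851562, 66.33029174804688), 71.13324737548828)
 box ((549.7462158203125, -227.14910888671875), (62.49736022949219, 145.93190002441406), 69.51824951171875) 0.05585922309927023
 mat (477.58251953125, -225.1400604248047) 174.00149536132812 0.006533336010598046
 tray 1630 ((528.0513305664062, 156.54318237304688), (135.05665588378906, 311.42657470703125), 11.245665550231934) 0.03922771815681886
  obj [292 142  36  43] [ 0.35  -0.174  0.02 ] [ 0.428 -0.08   0.092]
  obj [122 170  56  56] [ 0.466 -0.492  0.02 ] [ 0.611 -0.424  0.092]
  obj [220 180  61  60] [ 0.478 -0.282  0.02 ] [ 0.629 -0.176  0.097]
  obj [355 196 161  55] [ 0.434 -0.008  0.02 ] [0.624 0.321 0.045]
  obj [423 263  46  54] [0.701 0.127 0.02 ] [0.769 0.196 0.089]
  obj [354 276  39  28] [0.72  0.002 0.02 ] [0.763 0.068 0.073]
  obj [336 290   6  15] [ 0.744 -0.028  0.02 ] [
[... 371 characters left out ...]
 (67.86698913574219, 140.378173828125), 70.18971252441406) 0.05578505661249113
 mat (557.2645874023438, -243.57504272460938) 89.60169982910156 0.005313555893745991
 tray 540 ((526.2216186523438, 155.0303955078125), (131.47621154785156, 314.9883117675781), 11.415251731872559) 0.03832210967702525
  obj [350 138  23  29] [0.696 0.123 0.02 ] [0.76  0.192 0.087]
  obj [260 142  80  59] [ 0.433 -0.009  0.02 ] [0.62  0.32  0.044]
  obj [369 164  21  20] [0.718 0.002 0.021] [0.761 0.066 0.07 ]
  obj [240 208  37  39] [ 0.35  -0.174  0.02 ] [ 0.426 -0.078  0.09 ]
  obj [304 219  67  41] [ 0.471 -0.282  0.02 ] [ 0.624 -0.179  0.095]
  obj [323 296  90  56] [ 0.465 -0.492  0.02 ] [ 0.606 -0.424  0.09 ]
```

Emit:
{"method": "apply_moves", "body": {"series": [[1, 0, 0, 0, -0.087], [1, -0.0224, -0.0294, 0.002, 0], [1, -0.0224, -0.0294, 0.002, 0], [1, -0.0224, -0.0294, 0.002, 0], [1, -0.0224, -0.0294, 0.002, 0], [1, -0.0224, -0.0294, 0.002, 0], [1, -0.0224, -0.0294, 0.002, 0], [1, -0.0224, -0.0294, 0.002, 0], [1, -0.0224, -0.0294, 0.002, 0], [1, -0.0224, -0.0294, 0.002, 0], [1, -0.0224, -0.0294, 0.002, 0], [1, -0.0224, -0.0294, 0.002, 0]]}}

```text
clock: 1.1
tcp_pos: [0.4041, 0.2251, 0.2091]
eef_rot: [-0.532, -3.096, 0.0]
ft_force: [0.8, -0.3, -0.5]
finger_gap: 0.0853
gripper_force: 0.0
```

Emit:
{"method": "apply_moves", "body": {"series": [[1, -0.0224, -0.0294, 0.002, 0], [1, -0.0224, -0.0294, 0.002, 0], [1, -0.0224, -0.0294, 0.002, 0], [1, -0.0224, -0.0294, 0.002, 0], [1, -0.0224, -0.0294, 0.002, 0], [1, -0.0224, -0.0294, 0.002, 0], [1, -0.0224, -0.0294, 0.002, 0], [1, -0.0224, -0.0294, 0.002, 0], [1, -0.0224, -0.0294, 0.002, 0], [1, -0.0224, -0.0294, 0.002, 0], [1, -0.0224, -0.0294, 0.002, 0], [1, -0.0224, -0.0294, 0.002, 0]]}}

```text
clock: 2.1
tcp_pos: [0.5396, -0.1969, 0.1849]
eef_rot: [-0.532, -3.096, -0.0]
ft_force: [0.6, 0.5, 0.1]
finger_gap: 0.0853
gripper_force: 0.0
```

```bash
python3 - <<'E'
from h import *
a=cam('wrist'); save(a[0],'w1.png'); X=cloud(*a[1:]); im=a[0]
np.savez('pics/w1.npz',im=im,X=X)
hsv=cv2.cvtColor(im,cv2.COLOR_RGB2HSV)
ok=np.isfinite(X[...,2])
for lo,hi in((.07,.1),(.087,.1)):
    m=ok&(X[...,2]>lo)&(X[...,2]<hi)&(hsv[...,1]<60)&(abs(X[...,0]-.55)<.08)&(abs(X[...,1]+.23)<.06)
    p=X[m]; print(len(p),p.mean(0) if len(p) else '',cv2.minAreaRect((p[:,:2]*1000).astype(np.float32)) if len(p) else '')
mat=ok&(hsv[...,0]<20)&(hsv[...,1]>110)&(X[...,2]<.02)
p=X[mat]
if len(p): print('mat',len(p),p.min(0),p.max(0),cv2.minEnclosingCircle((p[:,:2]*1000).astype(np.float32)))
print(robot.get_state()['tcp_pos'], -a[5].T@a[6])
z=np.load('pics/scene0.npz');hs=cv2.cvtColor(z['im'],cv2.COLOR_RGB2HSV);X=z['X']
m=(hs[...,0]<20)&(hs[...,1]>110)&(np.nan_to_num(X[...,2],nan=1)<.015); m[:,:200]=0;m[:,295:]=0;m[:160]=0;m[255:]=0
k,l,st,c=cv2.connectedComponentsWithStats(m.astype(np.uint8)); i=1+st[1:,4].argmax(); p=X[l==i]
print('mat scene',cv2.minEnclosingCircle((p[:,:2]*1000).astype(np.float32)))
E
```

```text
1891 [ 0.54639412 -0.2274392   0.09186152] ((550.085205078125, -229.6094207763672), (14.094306945800781, 65.9786605834961), 70.32620239257812)
1665 [ 0.54797706 -0.22844859  0.09364492] ((550.1347045898438, -229.64285278320312), (14.064642906188965, 65.86296081542969), 70.32620239257812)
mat 24946 [ 4.06364138e-01 -3.30977438e-01  1.33691655e-04] [0.64550654 0.08843038 0.01999495] ((532.9805908203125, -120.35958862304688), 213.01211547851562)
[ 0.54043208 -0.20551209  0.18529322] [ 0.46561702 -0.17056679  0.32868184]
mat scene ((560.4432373046875, -241.25527954101562), 90.22169494628906)
```

View pics/w1.png

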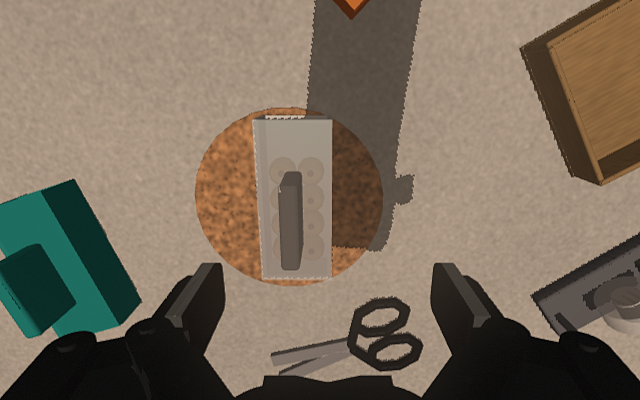

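The wrist view shows the shaker at (295,200) on the mat, mouth end at (293,118), beads visible through the cover in 2 columns at rows 168–250. Fin centre ≈ (0.551, -0.230), its yaw agreeing with the tool.

Emit:
{"method": "apply_moves", "body": {"series": [[1, -0.0182, -0.0196, 0.02, 0], [1, 0, 0, 0.036, 0], [1, 0, 0, 0.036, 0], [1, 0, 0, 0.025, 0], [1, 0, 0, 0.012, 0], [1, 0, 0, 0, 0], [-1, 0, 0, 0, 0], [-1, 0, 0, 0, 0], [-1, 0, 0, 0, 0], [-1, 0, 0, 0, 0], [-1, 0, 0, 0, 0], [-1, 0, 0, 0, 0]]}}

```text
clock: 3.15
tcp_pos: [0.5505, -0.2211, 0.0573]
eef_rot: [0.534, 3.094, -0.002]
ft_force: [-2.5, -1.9, -5.7]
finger_gap: 0.0135
gripper_force: 60.3
```

Emit:
{"method": "apply_moves", "body": {"series": [[-1, 0, 0, -0.008, 0], [-1, 0, 0, -0.014, 0], [-1, 0, 0, -0.014, 0.05], [-1, 0, 0, -0.01, 0.1], [-1, 0, 0, -0.006, 0.115], [-1, 0, 0, 0, 0.12], [-1, 0, 0, 0, 0.12], [-1, 0, 0, 0, 0.12], [-1, 0, 0, 0, 0.12], [-1, 0, 0, 0, 0.12], [-1, 0, 0, 0, 0.11], [-1, 0, 0, 0, 0.06]]}}

```text
clock: 4.15
tcp_pos: [0.5499, -0.2188, 0.1082]
eef_rot: [-2.0, -2.421, -0.001]
ft_force: [-0.6, -0.2, -2.3]
finger_gap: 0.0135
gripper_force: 59.7
```

```bash
python3 - <<'E'
from h import *
a=cam('wrist'); save(a[0],'w2.png'); s=robot.get_state(); print(s['tcp_pos'],s['eef_rot'])
E
```

```text
[ 0.54996037 -0.21873238  0.10810775] [-2.00096789e+00 -2.41989146e+00 -3.90426523e-04]
```

View pics/w2.png

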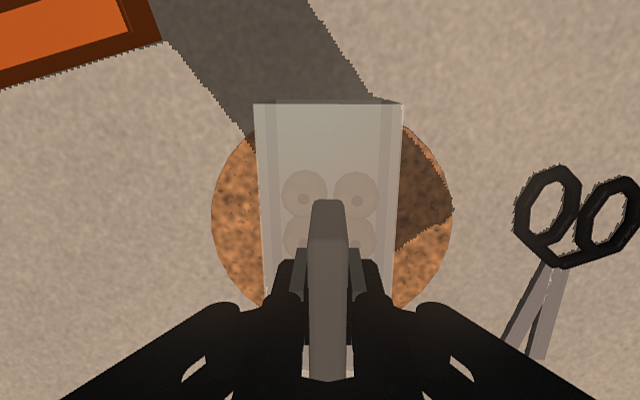

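The wrist view shows the shaker held level, mouth edge at (330,104), front beads at (304,193) and (356,193), about 30 mm of free floor before the lip.

Emit:
{"method": "apply_moves", "body": {"series": [[-1, 0.008, 0.0022, 0, 0], [-1, 0.016, 0.0043, 0, 0], [-1, 0.024, 0.0065, 0, 0], [-1, 0.028, 0.0076, 0, 0], [-1, 0.028, 0.0076, 0, 0], [-1, 0.028, 0.0076, 0, 0], [-1, 0.022, 0.006, 0, 0], [-1, 0.016, 0.0043, 0.002, 0], [-1, 0.009, 0.0024, 0.002, 0], [-1, 0.004, 0.0011, 0.002, 0], [-1, 0, 0, 0, 0]]}}

```text
clock: 5.12
tcp_pos: [0.563, -0.0298, 0.1019]
eef_rot: [-1.991, -2.429, 0.0]
ft_force: [-0.7, -0.8, -3.1]
finger_gap: 0.0131
gripper_force: 59.7
```

```bash
python3 - <<'E'
from h import *
a=cam('wrist'); save(a[0],'w3.png'); s=robot.get_state(); print(s['tcp_pos'],s['eef_rot'])
E
```

```text
[ 0.56302248 -0.03118182  0.10211856] [-1.99384345e+00 -2.42748418e+00  1.00406461e-03]
```

View pics/w3.png

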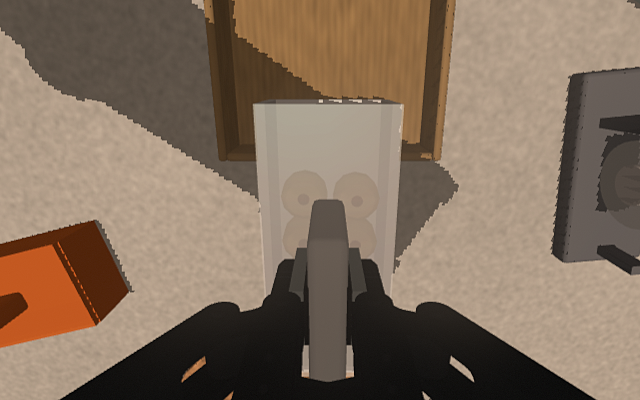

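The wrist view shows the mouth (330,104) over the near compartment, whose near wall is at row 158; the beads have not moved (193). The tool cannot tilt, so I'll jerk the beads out level: ramp up gently, then stop abruptly. First a test stroke.

Emit:
{"method": "apply_moves", "body": {"series": [[-1, -0.008, 0, 0, 0], [-1, -0.016, 0, 0, 0], [-1, -0.012, 0, 0, 0], [-1, -0.004, 0, 0, 0], [-1, 0.006, 0, 0, 0], [-1, 0.014, 0, 0, 0], [-1, 0.024, 0, 0, 0], [-1, 0.034, 0, 0, 0], [-1, 0, 0, 0, 0], [-1, 0, 0, 0, 0]]}}

```text
clock: 6.0
tcp_pos: [0.5554, 0.0102, 0.1019]
eef_rot: [-1.987, -2.431, -0.001]
ft_force: [-0.2, -0.4, -2.6]
finger_gap: 0.0133
gripper_force: 59.7
```

```bash
cat >> h.py <<'E'
def look(name):
    a=cam('wrist'); save(a[0],name); s=robot.get_state(); print(s['clock'],s['tcp_pos'].round(4),np.round(s['eef_rot'],3))
    g=cv2.cvtColor(a[0],cv2.COLOR_RGB2GRAY).astype(float)
    for c in (304,356): print(c,g[100:250:4,c-6:c+7].mean(1).round().astype(int))
E
python3 - <<'E'
from h import *
g=cv2.imread('pics/w3.png',0).astype(float)
for c in (304,356): print(c,g[100:250:4,c-6:c+7].mean(1).round().astype(int))
look('w4.png')
E
```

```text
304 [ 96 150 165 165 165 165 165 164 164 163 163 163 163 162 163 162 161 162
 146 149 148 149 148 149 140 139 144 149 146 142 140 137 135 132 129 121
 119  73]
356 [176 140 163 163 162 163 163 162 162 162 161 161 161 161 161 161 160 159
 152 147 148 147 147 147 143 137 138 147 145 145 141 143 143 143 143 141
 134  90]
6.05 [0.5557 0.0081 0.1022] [-1.991 -2.429 -0.   ]
304 [160 150 171 171 171 171 171 170 170 169 169 169 168 153 156 156 156 156
 156 147 146 150 155 154 151 149 151 152 151 150 147 135 130 134 134 132
 127  77]
356 [137 145 169 169 169 169 168 168 168 168 167 167 167 163 154 155 155 154
 154 149 145 145 155 154 152 148 150 150 150 150 149 144 140 142 150 148
 145  94]
```

```bash
cat >> h.py <<'E'
def gap(row,a,tcp,xt,col=330,dz=0.004+0.013):
    im,d,f,cx,cy,R,t=a
    C=-R.T@t; r=R.T@np.array([(col-cx)/f,(row-cy)/f,1]); zz=tcp[2]-0.052+dz
    P=C+r*(zz-C[2])/r[2]; return .0695-(P-tcp)[:2]@xt
E
python3 - <<'E'
from h import *
a=cam('wrist'); s=robot.get_state(); th=2*np.arctan2(2.429,1.991); xt=np.array([np.cos(th),np.sin(th)])
for r in (100,104,108,152,172,194): print(r,gap(r,a,s['tcp_pos'],xt).round(4))
M=np.append(s['tcp_pos'][:2]+.0695*xt,s['tcp_pos'][2]-.048); print('lip',M,px(M,*a[2:]))
g=cv2.cvtColor(a[0],cv2.COLOR_RGB2GRAY).astype(float)
print(s['tcp_pos'],g[140:170:2,298:311].mean(1).round())
e=np.array([-.196,.981]);print('y_t lip',(M[:2]-[.527,.156])@e,'x_t',(M[:2]-[.527,.156])@[.981,.196])
E
```

```text
100 -0.0024
104 -0.0006
108 0.0013
152 0.0229
172 0.0332
194 0.0451
lip [0.54229007 0.07487579 0.05433115] (np.float64(328.3891959134102), np.float64(103.75115415334695))
[0.55593033 0.00672747 0.10233115] [169. 168. 168. 168. 168. 167. 153. 155. 156. 156. 155. 155. 156. 156.
 155.]
y_t lip -0.08257970831046224 x_t -0.000900787655929585
```

Emit:
{"method": "apply_moves", "body": {"series": [[-1, -0.012, 0, 0, 0], [-1, -0.024, 0, 0, 0], [-1, -0.024, 0, 0, 0], [-1, -0.014, 0, 0, 0], [-1, -0.004, 0, 0, 0], [-1, 0.006, 0, 0, 0], [-1, 0.014, 0, 0, 0], [-1, 0.024, 0, 0, 0], [-1, 0.034, 0, 0, 0], [-1, 0, 0, 0, 0], [-1, 0, 0, 0, 0]]}}

```text
clock: 7.02
tcp_pos: [0.5553, 0.0106, 0.1018]
eef_rot: [-1.986, -2.431, -0.001]
ft_force: [-0.1, -1.3, -2.7]
finger_gap: 0.0134
gripper_force: 59.7
```

Emit:
{"method": "apply_moves", "body": {"series": [[-1, -0.012, 0, 0, 0], [-1, -0.024, 0, 0, 0], [-1, -0.024, 0, 0, 0], [-1, -0.014, 0, 0, 0], [-1, -0.004, 0, 0, 0], [-1, 0.006, 0, 0, 0], [-1, 0.014, 0, 0, 0], [-1, 0.024, 0, 0, 0], [-1, 0.034, 0, 0, 0], [-1, 0, 0, 0, 0], [-1, 0, 0, 0, 0]]}}

```text
clock: 7.93
tcp_pos: [0.5553, 0.0106, 0.1018]
eef_rot: [-1.986, -2.431, -0.001]
ft_force: [-0.0, -1.5, -2.4]
finger_gap: 0.0134
gripper_force: 59.7
```

```bash
python3 -c "
from h import *
look('w5.png')"
```

```text
7.9833 [0.5556 0.0085 0.1021] [-1.99 -2.43 -0.  ]
304 [191 147 159 159 160 160 160 151 151 151 160 160 158 154 169 158 155 156
 156 155 155 148 146 147 156 154 152 161 148 150 146 143 140 137 128 124
 124  77]
356 [140 146 157 157 158 157 157 151 149 149 159 157 157 153 167 162 154 154
 154 154 154 149 144 145 154 153 152 155 152 148 149 149 149 149 148 141
 141  96]
```

Emit:
{"method": "apply_moves", "body": {"series": [[-1, -0.012, 0, 0, 0], [-1, -0.026, 0, 0, 0], [-1, -0.028, 0, 0, 0], [-1, -0.022, 0, 0, 0], [-1, -0.012, 0, 0, 0], [-1, -0.0035, 0, 0, 0], [-1, 0.006, 0, 0, 0], [-1, 0.016, 0, 0, 0], [-1, 0.028, 0, 0, 0], [-1, 0.0415, 0, 0, 0], [-1, 0, 0, 0, 0], [-1, 0, 0, 0, 0]]}}

```text
clock: 8.98
tcp_pos: [0.5574, 0.0011, 0.1016]
eef_rot: [-1.982, -2.433, -0.002]
ft_force: [-0.8, -0.3, -2.8]
finger_gap: 0.0131
gripper_force: 59.7
```

```bash
python3 -c "
from h import *
look('w6.png')"
```

```text
9.0333 [ 0.5578 -0.0017  0.102 ] [-1.987e+00 -2.431e+00 -1.000e-03]
304 [188 144 170 170 170 170 167 157 157 157 157 157 150 149 150 157 156 156
 151 165 163 150 152 152 153 152 152 146 145 150 147 142 140 145 142 128
 128  76]
356 [152 144 168 168 168 168 159 155 155 155 155 155 147 146 148 155 155 153
 150 164 163 149 151 152 151 151 151 143 142 145 150 149 147 159 156 144
 145  94]
```

View pics/w6.png

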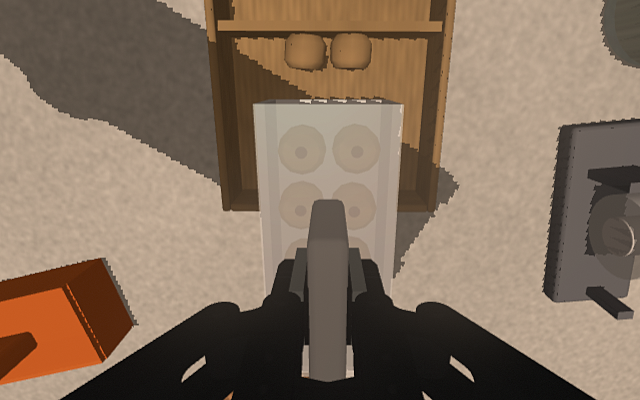

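The wrist view shows two beads lying in the first compartment against the cross wall at (305,51) and (350,51); the next pair is at row 150, ~22 mm inside the lip. On to the middle compartment, smoothly, then one weak and one strong stroke.

Emit:
{"method": "apply_moves", "body": {"series": [[-1, 0.008, 0, 0, 0], [-1, 0.016, 0, 0, 0], [-1, 0.022, 0, 0, 0], [-1, 0.022, 0, 0, 0], [-1, 0.016, 0, 0, 0], [-1, 0.01, 0, 0, 0], [-1, 0.006, 0, 0, 0], [-1, 0.002, 0, 0, 0], [-1, 0, 0, 0, 0]]}}

```text
clock: 9.78
tcp_pos: [0.5387, 0.0944, 0.1024]
eef_rot: [1.995, 2.426, -0.0]
ft_force: [0.1, -1.1, -2.4]
finger_gap: 0.0131
gripper_force: 59.7
```

Emit:
{"method": "apply_moves", "body": {"series": [[-1, -0.012, 0, 0, 0], [-1, -0.024, 0, 0, 0], [-1, -0.024, 0, 0, 0], [-1, -0.014, 0, 0, 0], [-1, -0.004, 0, 0, 0], [-1, 0.006, 0, 0, 0], [-1, 0.014, 0, 0, 0], [-1, 0.024, 0, 0, 0], [-1, 0.034, 0, 0, 0], [-1, 0, 0, 0, 0], [-1, 0, 0, 0, 0]]}}

```text
clock: 10.7
tcp_pos: [0.5378, 0.0987, 0.1019]
eef_rot: [-1.986, -2.432, -0.001]
ft_force: [0.4, -1.0, -3.2]
finger_gap: 0.0135
gripper_force: 59.7
```

```bash
python3 -c "
from h import *
look('w7.png')"
```

```text
10.75 [0.5382 0.0966 0.1021] [-1.99 -2.43 -0.  ]
304 [207 139 167 167 167 167 161 159 160 167 166 166 161 174 176 175 161 162
 161 162 161 161 155 155 156 161 160 157 170 169 163 148 144 142 139 138
 135  79]
356 [145 139 165 165 164 165 156 154 157 165 164 164 159 175 174 174 163 160
 160 161 161 160 153 151 152 160 158 157 168 168 168 153 154 155 155 155
 155  99]
```

Emit:
{"method": "apply_moves", "body": {"series": [[-1, -0.012, 0, 0, 0], [-1, -0.024, 0, 0, 0], [-1, -0.026, 0, 0, 0], [-1, -0.018, 0, 0, 0], [-1, -0.009, 0, 0, 0], [-1, -0.0025, 0, 0, 0], [-1, 0.006, 0, 0, 0], [-1, 0.016, 0, 0, 0], [-1, 0.028, 0, 0, 0], [-1, 0.0415, 0, 0, 0], [-1, 0, 0, 0, 0], [-1, 0, 0, 0, 0]]}}

```text
clock: 11.75
tcp_pos: [0.5374, 0.1006, 0.1018]
eef_rot: [-1.982, -2.434, -0.001]
ft_force: [-0.1, -1.5, -3.3]
finger_gap: 0.0133
gripper_force: 59.7
```

```bash
python3 -c "
from h import *
look('w8.png')"
```

```text
11.8 [0.5378 0.0981 0.102 ] [-1.987 -2.431 -0.   ]
304 [203 152 180 180 180 180 179 179 164 165 165 165 165 163 160 159 165 165
 163 159 172 173 172 172 172 157 159 160 159 158 154 141 137 143 141 138
 141  80]
356 [158 153 177 177 177 177 177 177 163 163 164 163 164 159 154 155 164 163
 162 157 173 172 172 171 156 158 158 159 157 157 152 152 157 157 155 164
 166 103]
```

View pics/w8.png

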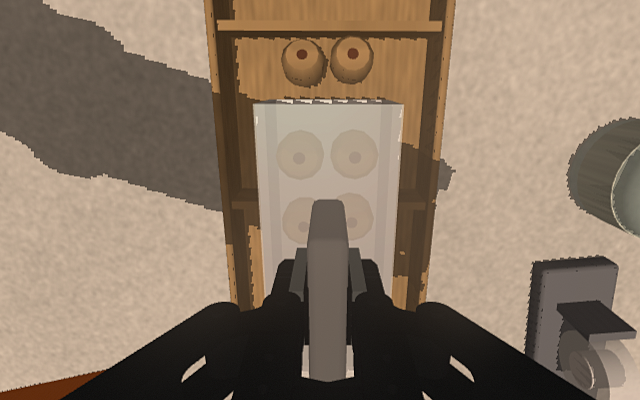

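Two beads lie in the middle compartment at (303,62) and (352,62); four remain (rows 155, 215). On to the last compartment.

Emit:
{"method": "apply_moves", "body": {"series": [[-1, 0.008, 0, 0, 0], [-1, 0.015, 0, 0, 0], [-1, 0.019, 0, 0, 0], [-1, 0.017, 0, 0, 0], [-1, 0.012, 0, 0, 0], [-1, 0.009, 0, 0, 0], [-1, 0.005, 0, 0, 0], [-1, 0.001, 0, 0, 0], [-1, 0, 0, 0, 0]]}}

```text
clock: 12.55
tcp_pos: [0.522, 0.1788, 0.1023]
eef_rot: [1.995, 2.427, -0.0]
ft_force: [-0.1, -1.0, -2.4]
finger_gap: 0.0132
gripper_force: 59.7
```

Emit:
{"method": "apply_moves", "body": {"series": [[-1, -0.012, 0, 0, 0], [-1, -0.024, 0, 0, 0], [-1, -0.024, 0, 0, 0], [-1, -0.014, 0, 0, 0], [-1, -0.004, 0, 0, 0], [-1, 0.006, 0, 0, 0], [-1, 0.014, 0, 0, 0], [-1, 0.024, 0, 0, 0], [-1, 0.034, 0, 0, 0], [-1, 0, 0, 0, 0], [-1, 0, 0, 0, 0]]}}

```text
clock: 13.47
tcp_pos: [0.5209, 0.1832, 0.1019]
eef_rot: [-1.986, -2.432, -0.001]
ft_force: [0.0, -0.4, -2.2]
finger_gap: 0.0133
gripper_force: 59.7
```

Emit:
{"method": "apply_moves", "body": {"series": [[-1, -0.012, 0, 0, 0], [-1, -0.024, 0, 0, 0], [-1, -0.026, 0, 0, 0], [-1, -0.018, 0, 0, 0], [-1, -0.009, 0, 0, 0], [-1, -0.0025, 0, 0, 0], [-1, 0.006, 0, 0, 0], [-1, 0.016, 0, 0, 0], [-1, 0.028, 0, 0, 0], [-1, 0.0415, 0, 0, 0], [-1, 0, 0, 0, 0], [-1, 0, 0, 0, 0]]}}

```text
clock: 14.47
tcp_pos: [0.5204, 0.185, 0.1018]
eef_rot: [-1.983, -2.434, -0.001]
ft_force: [-0.2, -0.5, -3.1]
finger_gap: 0.0134
gripper_force: 59.7
```

```bash
python3 -c "
from h import *
look('w9.png')"
```

```text
14.5167 [0.521  0.1823 0.102 ] [-1.988 -2.432 -0.   ]
304 [178 153 179 179 179 179 178 178 177 176 176 176 177 161 163 163 163 163
 160 154 153 162 161 160 155 171 170 170 169 168 163 159 155 152 148 145
 142  80]
356 [176 151 176 176 176 176 176 176 175 175 174 163 162 163 162 162 162 156
 155 158 162 160 157 170 170 170 169 169 168 168 168 167 167 167 167 166
 165 103]
```

Emit:
{"method": "apply_moves", "body": {"series": [[-1, -0.012, 0, 0, 0], [-1, -0.024, 0, 0, 0], [-1, -0.024, 0, 0, 0], [-1, -0.014, 0, 0, 0], [-1, -0.004, 0, 0, 0], [-1, 0.006, 0, 0, 0], [-1, 0.014, 0, 0, 0], [-1, 0.024, 0, 0, 0], [-1, 0.034, 0, 0, 0], [-1, 0, 0, 0, 0], [-1, 0, 0, 0, 0]]}}

```text
clock: 15.43
tcp_pos: [0.5208, 0.1834, 0.1019]
eef_rot: [-1.986, -2.432, -0.001]
ft_force: [0.8, -0.5, -2.2]
finger_gap: 0.0132
gripper_force: 59.7
```

Emit:
{"method": "apply_moves", "body": {"series": [[-1, -0.012, 0, 0, 0], [-1, -0.024, 0, 0, 0], [-1, -0.024, 0, 0, 0], [-1, -0.014, 0, 0, 0], [-1, -0.004, 0, 0, 0], [-1, 0.006, 0, 0, 0], [-1, 0.014, 0, 0, 0], [-1, 0.024, 0, 0, 0], [-1, 0.034, 0, 0, 0], [-1, 0, 0, 0, 0], [-1, 0, 0, 0, 0]]}}

```text
clock: 16.35
tcp_pos: [0.5208, 0.1834, 0.1019]
eef_rot: [-1.986, -2.432, -0.001]
ft_force: [0.4, -1.0, -2.4]
finger_gap: 0.0133
gripper_force: 59.7
```

Emit:
{"method": "apply_moves", "body": {"series": [[-1, -0.012, 0, 0, 0], [-1, -0.024, 0, 0, 0], [-1, -0.026, 0, 0, 0], [-1, -0.018, 0, 0, 0], [-1, -0.009, 0, 0, 0], [-1, -0.0025, 0, 0, 0], [-1, 0.006, 0, 0, 0], [-1, 0.016, 0, 0, 0], [-1, 0.028, 0, 0, 0], [-1, 0.0415, 0, 0, 0], [-1, 0, 0, 0, 0], [-1, 0, 0, 0, 0]]}}

```text
clock: 17.35
tcp_pos: [0.5204, 0.185, 0.1018]
eef_rot: [-1.983, -2.434, -0.001]
ft_force: [0.8, -0.4, -2.5]
finger_gap: 0.0135
gripper_force: 59.7
```

```bash
python3 -c "
from h import *
look('w10.png')"
```

```text
17.4 [0.521  0.1823 0.102 ] [-1.988 -2.432  0.   ]
304 [177 152 178 178 178 178 178 177 177 176 175 175 175 175 175 174 174 174
 173 173 172 171 171 171 171 170 170 170 168 167 162 158 155 152 148 145
 142  79]
356 [175 150 175 175 175 176 175 175 175 175 173 173 174 173 173 173 172 171
 171 171 171 171 170 170 169 169 168 168 168 167 167 167 166 166 166 165
 165 102]
```

View pics/w10.png

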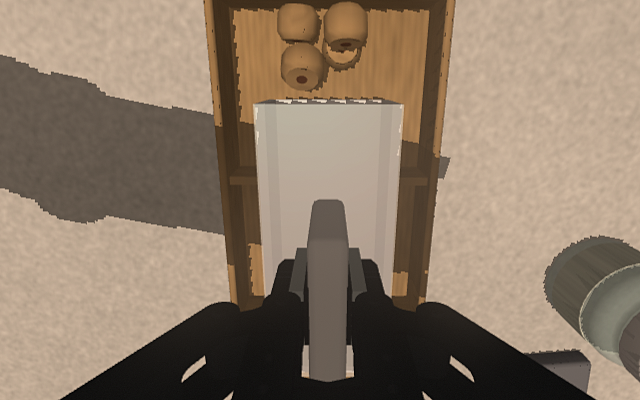

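The wrist view shows the shaker empty, with four beads in the last compartment: (298,22), (302,65), and (345,27) seemingly leaning on another at (342,50). Checking heights.

```bash
python3 - <<'E'
from h import *
a=cam('wrist'); X=cloud(*a[1:]); s=robot.get_state()
e=np.array([[.981,.196],[-.196,.981]])
for u,v in((298,8),(298,22),(298,35),(302,50),(302,65),(302,80),(345,8),(345,20),(345,30),(345,45),(342,55),(342,62),(342,72),(340,68)):
    p=X[v,u]; print((u,v),p.round(4),(e@(p[:2]-[.527,.156])).round(4))
sub=X[0:100,220:430].reshape(-1,3); z=sub[:,2]; t=(sub[:,:2]-[.527,.156])@e.T
m=(abs(t[:,0])<.05)&(t[:,1]<.143)&(t[:,1]>.06); print(np.nanmax(z[m]), np.nanpercentile(z[m],[50,90,97]))
E
```

```text
(298, 8) [0.4812 0.2941 0.0286] [-0.0178  0.1445]
(298, 22) [0.4824 0.2873 0.0282] [-0.018   0.1376]
(298, 35) [0.483  0.2814 0.0231] [-0.0186  0.1316]
(302, 50) [0.4868 0.2739 0.0244] [-0.0163  0.1235]
(302, 65) [0.4885 0.2658 0.0284] [-0.0162  0.1153]
(302, 80) [0.4899 0.2578 0.0266] [-0.0165  0.1071]
(345, 8) [0.5062 0.2953 0.0499] [0.0069 0.1407]
(345, 20) [0.5074 0.2904 0.0477] [0.0071 0.1357]
(345, 30) [0.5085 0.2866 0.0423] [0.0074 0.1318]
(345, 45) [0.5105 0.2815 0.0233] [0.0084 0.1264]
(342, 55) [0.5099 0.2759 0.0243] [0.0067 0.1209]
(342, 62) [0.5108 0.2723 0.0216] [0.0069 0.1173]
(342, 72) [0.5124 0.2674 0.0068] [0.0075 0.1122]
(340, 68) [0.5107 0.2695 0.0065] [0.0062 0.1146]
0.051068793594316896 [0.0067518  0.0345549  0.04654171]
```

```bash
python3 - <<'E'
from h import *
P=np.array([.508,.2875,.038]); out=[]
for n in('scene','side'):
    a=cam(n); u,v=px(P,*a[2:]); u0,v0=int(u)-32,int(v)-20; c=a[0][v0:v0+40,u0:u0+64]
    print(n,(u,v),(u0,v0),[np.round(px([.508,.2875,z],*a[2:]),1).tolist() for z in(.025,.035,.045)])
    out.append(cv2.resize(c,None,fx=7,fy=7,interpolation=cv2.INTER_CUBIC))
save(np.vstack(out),'zoom1.png')
a=cam('wrist');X=cloud(*a[1:]);s=robot.get_state();print(s['clock'],s['tcp_pos'],'fin top',np.round(X[205:225:5,328,2],4),'cover',X[120:190:20,330,2])
E
```

```text
scene (np.float64(494.06311658211655), np.float64(217.65114396099787)) (462, 197) [[492.5, 222.2], [493.7, 218.7], [494.9, 215.2]]
side (np.float64(282.924209432446), np.float64(148.34976923937973)) (250, 128) [[283.2, 152.0], [283.0, 149.2], [282.8, 146.4]]
17.6 [0.52197206 0.17843389 0.1023321 ] fin top [0.1068 0.1113 0.1163 0.1217] cover [0.09529729 0.09522417 0.0951109  0.09443306]
```

View pics/zoom1.png

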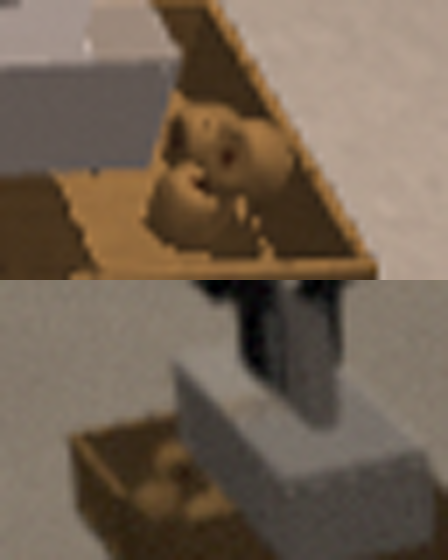

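```bash
python3 - <<'E'
from h import *
L=[]
for n,p in(('wrist',(345,27)),('scene',(498.4,219.6))):
    c=robot.camera_info(n); f=200/np.tan(np.radians(c['vertical_fov'])/2); R=np.array(c['R']);t=np.array(c['t'])
    r=R.T@np.array([(p[0]-c['cx'])/f,(p[1]-c['cy'])/f,1]); L.append((-R.T@t,r/np.linalg.norm(r)))
A=sum(np.eye(3)-np.outer(r,r) for C,r in L); b=sum((np.eye(3)-np.outer(r,r))@C for C,r in L); P=np.linalg.solve(A,b)
print(P,[np.linalg.norm(np.cross(P-C,r)) for C,r in L],L)
a=cam('scene');X=cloud(*a[1:])
e=np.array([[.981,.196],[-.196,.981]])
sub=X[205:235,480:506].reshape(-1,3);t=(sub[:,:2]-[.527,.156])@e.T
m=(abs(t[:,0])<.05)&(t[:,1]<.1485)&(t[:,1]>.085)&(sub[:,2]>.012)
q=np.c_[t,sub[:,2]][m]; print(q[q[:,2].argsort()[::-1][:25]].round(4))
E
```

```text
[0.51148659 0.29037094 0.0370059 ] [np.float64(0.00553861054345222), np.float64(0.005538610543452345)] [(array([0.50641872, 0.25542443, 0.24608127]), array([ 0.01701193,  0.13993145, -0.99001504])), (array([ 1.27645751, -0.00762678,  0.66833783]), array([-0.73724004,  0.29284915, -0.60886493]))]
[[0.0319 0.0869 0.0956]
 [0.0319 0.089  0.0955]
 [0.0315 0.0913 0.095 ]
 [0.0324 0.0914 0.0932]
 [0.032  0.0854 0.0931]
 [0.0309 0.0902 0.092 ]
 [0.0307 0.0882 0.0919]
 [0.0316 0.0863 0.0901]
 [0.0306 0.0911 0.0891]
 [0.03   0.0851 0.0889]
 [0.0302 0.0892 0.0889]
 [0.0319 0.091  0.0875]
 [0.0312 0.0872 0.0872]
 [0.0302 0.0899 0.0862]
 [0.032  0.0916 0.085 ]
 [0.0307 0.0881 0.0841]
 [0.0299 0.0865 0.0835]
 [0.0296 0.0909 0.083 ]
 [0.0317 0.0904 0.0821]
 [0.0315 0.0884 0.0821]
 [0.0304 0.0869 0.0812]
 [0.0332 0.0859 0.081 ]
 [0.0324 0.0885 0.0802]
 [0.0303 0.0919 0.0782]
 [0.0323 0.0892 0.0774]]
```

The zoom (scene crop top, side crop below) confirms one bead is perched between a flat bead and the end wall at about scene pixel (498,220), with its centre at z ≈ 0.037. That is too near the 0.04 limit. I'll sweep the shaker's bottom edge sideways to topple it down.

Emit:
{"method": "apply_moves", "body": {"series": [[-1, 0, -0.015, 0, 0], [-1, 0, -0.02, 0, 0], [-1, 0, -0.01, 0, 0], [-1, 0.01, 0, 0, 0], [-1, 0.02, 0, 0, 0], [-1, 0.013, 0, 0, 0], [-1, 0.004, 0, 0, 0], [-1, 0, 0, 0.003, 0], [-1, 0, 0, 0.003, 0], [-1, 0, 0, 0, 0]]}}

```text
clock: 18.48
tcp_pos: [0.4685, 0.2154, 0.0956]
eef_rot: [1.996, 2.426, -0.002]
ft_force: [-0.2, -0.5, -2.3]
finger_gap: 0.0133
gripper_force: 59.7
```

Emit:
{"method": "apply_moves", "body": {"series": [[-1, 0, 0.005, 0, 0], [-1, 0, 0.008, 0, 0], [-1, 0, 0.01, 0, 0], [-1, 0, 0.01, 0, 0], [-1, 0, 0.01, 0, 0], [-1, 0, 0, 0, 0], [-1, 0, 0, 0, 0]]}}

```text
clock: 19.07
tcp_pos: [0.5117, 0.2248, 0.0962]
eef_rot: [1.995, 2.426, -0.0]
ft_force: [-0.7, -0.2, -2.1]
finger_gap: 0.0129
gripper_force: 59.9
```

Emit:
{"method": "apply_moves", "body": {"series": [[-1, 0, 0, -0.008, 0], [-1, 0, 0, -0.008, 0], [-1, -0.015, 0, 0, 0], [-1, -0.025, 0, 0, 0], [-1, -0.025, 0, 0, 0], [-1, -0.015, 0, 0, 0], [-1, -0.006, 0, 0, 0], [-1, 0, 0, 0, 0], [-1, 0, 0, 0, 0]]}}

```text
clock: 19.82
tcp_pos: [0.5274, 0.1416, 0.1127]
eef_rot: [-1.994, -2.427, -0.001]
ft_force: [-0.5, 0.8, -2.3]
finger_gap: 0.0132
gripper_force: 59.9
```

```bash
python3 - <<'E'
from h import *
a=cam('wrist'); save(a[0],'w12.png'); X=cloud(*a[1:]); s=robot.get_state(); print(s['clock'],s['tcp_pos'],s['eef_rot'])
e=np.array([[.981,.196],[-.196,.981]]); t=(X[...,:2]-[.527,.156])@e.T; z=X[...,2]
m=(abs(t[...,0])<.056)&(t[...,1]<.1455)&(t[...,1]>.058)&(z<.06)&(np.arange(400)[:,None]<100)
print('n',m.sum(),'max z',z[m].max())
g=np.full((9,12),-1.)
for i in range(9):
    for j in range(12):
        k=m&(abs(t[...,1]-(.14-.01*i))<.005)&(abs(t[...,0]-(-.055+.01*j))<.005)
        if k.any(): g[i,j]=1000*z[k].max()
print(g.round().astype(int))
E
```

```text
19.8667 [0.52729321 0.14219981 0.11250703] [-1.99215534e+00 -2.42821187e+00 -1.21045301e-03]
n 16057 max z 0.026786771091207275
[[-1 -1 -1 -1 -1 -1 -1 -1 -1 -1 -1 -1]
 [-1 -1 -1 -1 -1 -1 -1 -1 -1 -1 -1 -1]
 [-1 -1 -1 -1 -1 -1 -1 -1 -1 -1 -1 -1]
 [ 8 23 23  8  8  8  8  9  8  8  8  8]
 [26 27 27  8  8  8  8  9  8  8  8  8]
 [25 26 26  8  9  9  8  8  8  8  8  8]
 [ 8 23 21  9  8  8  9  9  8  8  8  8]
 [ 8  9  8  8  8  8  8  8  9  8  8  8]
 [ 8  9  8  8  9  8  8  8  8  8  8  8]]
```

```bash
python3 - <<'E'
from h import *
a=cam('scene'); X=cloud(*a[1:]); hsv=cv2.cvtColor(a[0],cv2.COLOR_RGB2HSV)
e=np.array([[.981,.196],[-.196,.981]]); t=(X[...,:2]-[.527,.156])@e.T; z=X[...,2]
m=(abs(t[...,0])<.058)&(t[...,1]<.148)&(t[...,1]>.058)&(z<.07)
g=np.full((9,12),-1.)
for i in range(9):
    for j in range(12):
        k=m&(abs(t[...,1]-(.14-.01*i))<.005)&(abs(t[...,0]-(-.055+.01*j))<.005)
        if k.any(): g[i,j]=1000*z[k].max()
print(g.round().astype(int))
c=a[0][185:265,345:525]; save(cv2.resize(c,None,fx=4,fy=4,interpolation=cv2.INTER_CUBIC),'zoom2.png')
E
```

```text
[[25  8  8 30 31 29 10 22 -1 31 29 -1]
 [40  9  9 29 31 27 25 27 21 31 32 -1]
 [35 10  9  9  8  7 26 27  9 24 25 -1]
 [38  8 22  8  8  8  9  9  8 -1 -1 -1]
 [41 27 27 22  8  8  9 10  8 -1 -1 -1]
 [-1 -1 25 22  9  8  8  8 11 -1 -1 -1]
 [-1 -1  8  8  8  9  8  9  9 -1 -1 -1]
 [-1 -1  7  8  8  9  8  8  8 -1 -1 -1]
 [-1 -1 -1 -1 -1 -1 -1 -1 -1 -1 -1 -1]]
```

View pics/zoom2.png

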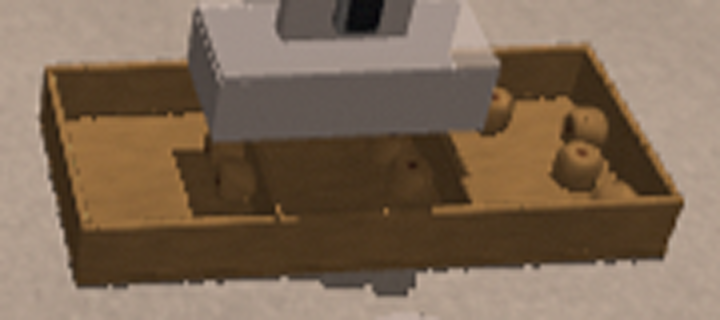

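All beads in the last compartment now lie on the floor (heights ≤ 31 mm, beads at (496,108), (583,122), (578,163), (612,190) in the zoom), with the other two pairs in their own compartments. Back to the mat.

Emit:
{"method": "apply_moves", "body": {"series": [[-1, -0.015, -0.0017, 0, 0], [-1, -0.03, -0.0034, 0, 0], [-1, -0.038, -0.0042, 0, 0], [-1, -0.04, -0.0045, 0, 0], [-1, -0.04, -0.0045, 0, 0], [-1, -0.04, -0.0045, 0, 0], [-1, -0.04, -0.0045, 0, 0], [-1, -0.04, -0.0045, 0, 0], [-1, -0.038, -0.0042, 0, 0], [-1, -0.03, -0.0034, 0, 0], [-1, -0.02, -0.0022, 0, 0], [-1, -0.0125, -0.0014, 0, 0]]}}

```text
clock: 20.92
tcp_pos: [0.5598, -0.2462, 0.1123]
eef_rot: [1.996, 2.425, -0.001]
ft_force: [0.2, 0.2, -1.9]
finger_gap: 0.0136
gripper_force: 59.8
```

Emit:
{"method": "apply_moves", "body": {"series": [[-1, 0, 0, 0.015, 0], [-1, 0, 0, 0.02, 0], [-1, 0, 0, 0.01, 0], [-1, 0, 0, 0, 0], [-1, 0, 0, 0, 0]]}}

```text
clock: 21.33
tcp_pos: [0.5597, -0.2426, 0.0668]
eef_rot: [-1.991, -2.428, 0.0]
ft_force: [-0.5, 0.0, -1.9]
finger_gap: 0.0134
gripper_force: 59.6
```

Emit:
{"method": "apply_moves", "body": {"series": [[-1, 0, 0, 0.004, 0], [-1, 0, 0, 0.003, 0], [-1, 0, 0, 0.002, 0], [-1, 0, 0, 0, 0]]}}

```text
clock: 21.67
tcp_pos: [0.5596, -0.2438, 0.0583]
eef_rot: [-1.994, -2.427, -0.0]
ft_force: [-0.3, -0.8, -2.5]
finger_gap: 0.0134
gripper_force: 59.8
```

Emit:
{"method": "apply_moves", "body": {"series": [[-1, 0, 0, 0.001, 0], [-1, 0, 0, 0.001, 0], [-1, 0, 0, 0, 0]]}}

```text
clock: 21.92
tcp_pos: [0.5596, -0.244, 0.0562]
eef_rot: [-1.995, -2.427, -0.0]
ft_force: [-0.1, 0.9, -2.7]
finger_gap: 0.0135
gripper_force: 59.8
```

Emit:
{"method": "apply_moves", "body": {"series": [[-1, 0, 0, 0.001, 0], [-1, 0, 0, 0.001, 0], [-1, 0, 0, 0, 0], [-1, 0, 0, 0, 0]]}}

```text
clock: 22.25
tcp_pos: [0.56, -0.2439, 0.0558]
eef_rot: [1.995, 2.427, 0.002]
ft_force: [-2.5, 3.9, 11.4]
finger_gap: 0.0131
gripper_force: 61.9
```

Contact (force +13 N). Releasing, then retreating upward.

Emit:
{"method": "apply_moves", "body": {"series": [[1, 0, 0, 0, 0], [1, 0, 0, 0, 0], [1, 0, 0, 0, 0], [1, 0, 0, 0, 0], [1, 0, 0, 0, 0], [1, 0, 0, -0.01, 0], [1, 0, 0, -0.025, 0], [1, 0, 0, -0.035, 0], [1, 0, 0, -0.035, 0], [1, 0, 0, -0.025, 0], [1, 0, 0, 0, 0], [1, 0, 0, 0, 0]]}}

```text
clock: 23.25
tcp_pos: [0.5606, -0.2445, 0.1865]
eef_rot: [1.993, 2.424, 0.003]
ft_force: [0.4, 0.5, -1.0]
finger_gap: 0.0853
gripper_force: 0.0
```

```bash
python3 - <<'E'
from h import *
a=cam('wrist'); X=cloud(*a[1:]); s=robot.get_state(); print(s['clock'],s['tcp_pos'],s['finger_gap'],s['ft_force'])
hsv=cv2.cvtColor(a[0],cv2.COLOR_RGB2HSV)
n=(np.hypot(X[...,0]-.56,X[...,1]+.242)<.085)&(hsv[...,1]<60)
for lo,hi in((.085,.1),(.04,.06)):
    p=X[n&(X[...,2]>lo)&(X[...,2]<hi)]; A=np.c_[p[:,:2]-p[:,:2].mean(0),np.ones(len(p))]
    print(cv2.minAreaRect((p[:,:2]*1000).astype(np.float32)),np.median(p[:,2]),'slope',np.linalg.lstsq(A,p[:,2],rcond=None)[0][:2])
b=cam('scene'); X=cloud(*b[1:]); e=np.array([[.981,.196],[-.196,.981]]); t=(X[...,:2]-[.527,.156])@e.T
m=(abs(t[...,0])<.056)&(abs(t[...,1])<.148)&(X[...,2]>.012)&(X[...,2]<.08)&(abs(abs(t[...,1])-.0517)>.006)
for lo,hi in((-.15,-.05),(-.05,.05),(.05,.15)):
    k=m&(t[...,1]>lo)&(t[...,1]<hi); print(lo,k.sum(),X[...,2][k].max())
    g=['']*6
    for i in range(6):
        g[i]=' '.join('%3d'%(1000*X[...,2][q].max() if (q:=k&(abs(t[...,1]-(hi-.0075-.017*i))<.0085)&(abs(t[...,0]-(-.05+.0145*j))<.0073)).any() else 0) for j in range(8))
    print('\n'.join(g))
o=np.isfinite(X[...,2])&(X[...,2]>.02)&(X[...,0]>.68)&(X[...,0]<.8)&(X[...,2]<.1)
k,l,st,c=cv2.connectedComponentsWithStats(o.astype(np.uint8))
for i in range(1,k):
    if st[i,4]>60: print(st[i,:4],X[l==i].min(0).round(3),X[l==i].max(0).round(3))
E
```

```text
23.3 [ 0.55971515 -0.24386112  0.18487298] 0.08562833419605442 [-0.02712366 -0.46981343 -1.05241063]
((560.1153564453125, -246.3275909423828), (13.714187622070312, 65.33317565917969), 10.765047073364258) 0.09387606943153183 slope [-0.01197522 -0.01497294]
((559.3944091796875, -244.171142578125), (61.61930847167969, 140.3316192626953), 11.034305572509766) 0.04824376522183856 slope [-0.00060184  0.00027817]
-0.15 158 0.04146578963372823
  0   0  31  31  32  33   0   0
  0   0  31  31  30  30   0   0
 18   0   0   0   0   0   0   0
 41   0   0   0   0   0   0   0
 28   0   0   0   0   0   0   0
  0   0   0   0   0   0   0   0
-0.05 194 0.027532330676055594
 25   0  25  25  26  26   0   0
  0   0  27  26  27  27   0   0
  0   0   0   0   0   0   0   0
  0   0   0   0   0   0   0   0
  0   0   0   0   0   0   0   0
  0   0   0   0   0   0   0   0
0.05 324 0.03178979275946569
  0   0  31  31  23  15  30  31
  0   0  30  28  27  26  31  31
 25  25   0   0  24   0   0   0
 28  26   0   0   0   0   0   0
  0   0   0   0   0   0   0   0
  0   0   0   0   0   0   0   0
[423 263  46  54] [0.701 0.126 0.02 ] [0.769 0.196 0.089]
[354 276  39  28] [0.72  0.002 0.02 ] [0.762 0.069 0.072]
[336 290   5  16] [ 0.755 -0.028  0.02 ] [ 0.768 -0.02   0.049]
```

The shaker is upright and flat within a few mm of the mat centre, the beads are split 2/2/4, and the bystanders have not moved. Handing in.

```bash
python3 -c "
from workcell import robot
print(robot.job_done())"
```

```text
the job is handed in; nothing more can be done
None
```

I shook all eight beads into the tray (2, 2 and 4 per compartment), stood the empty shaker upright within about 5 mm of the mat's centre and let go, left the jar and tape where they were (the scissors were not re-measured, but the arm never went near them), and handed the job in at about 23 s; the verdict was not shown.

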